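# Blank off the purge port and lock both cam arms

### The job

Lift the blanking coupler by its red knob and lower its holed plate over the two pins of the blue purge manifold with both brass cam arms still raised, then swing the two cam arms down together, not one after the other, until both hang fully home against the coupler's sides and the plate is held flush on the manifold. Let go, and leave the other things on the bench where they are.

Things in the scene. Friction and masses are not known exactly. Their poses are not given: they have to be found in the camera images.
- coupler: Loose blanking coupler, 0.35 to 0.5 kg, mouth down. Origin: centre of its plate's underside; x along the plate, z up. Aluminium plate 124 (x) x 50 (y) x 8 mm: two 11 mm holes at x = +-48 mm, a 36 mm bore between them. Grey housing 49 x 49 mm up to z = 44 mm, red knob above. Brass cam arms hinged at y = +30 (cam_a) and -30 mm (cam_b), z = 26 mm. Half a turn about z makes no difference.
- knob_top (a point): Centre of the top of the coupler's red round knob: 24 mm across, 18 mm tall, from 44 to 62 mm above the plate's underside.
- cam_a (a joint): Angle of the cam arm on the coupler's +y side, rad. 0: raised, pointing outwards, 30 degrees above level; 0.52: level; 2.09: home at its stop, hanging straight down. Stiff hinge (0.11 N m), stays where left. Over the last 20 degrees or so its nose goes under the adapter's rim and draws the coupler down on the sprung seal: about 0.2 N m per arm.
- cam_b (a joint): The same for the arm on the coupler's -y side.
- cam_a_end (a point): Centre of the round end of arm cam_a, 50 mm from its hinge axis, which runs along the coupler's x. The arm is a flat brass bar 16 mm wide, 7 mm thick, reaching 60 mm from the hinge axis. With both arms home they measure 67 mm over their outer faces, and their ends hang 34 mm below the plate's underside, beside the pillar.
- cam_b_end (a point): Centre of the round end of arm cam_b, likewise.
- manifold: Purge manifold fixed to the bench: foot 150 (x) x 110 (y) x 8 mm, on it a blue pillar 126 (x) x 46 (y) mm whose flat top, the deck, is 60 mm above the bench. Two steel pins, 8 mm across with tapered tips, stand 24 mm above the deck at x = +-48 mm, y = 0. Origin: centre of the foot's underside; x along the pillar, z up. Half a turn about z makes no difference.
- deck (a point): Centre of the manifold's deck, axes as the manifold's. Brass grooved adapter here: rim 32 mm across, top 36 mm above the deck; on it a black sprung seal 22 mm across, 5 mm higher. Home: the coupler's origin on this point, x axes in line either way round. With its arms raised the coupler rides on the seal 3 to 4 mm high (14 N presses it flush); both arms home hold it flush.
- bracket: Bystander: dark steel slotted angle bracket, 100 x 45 x 50 mm. Origin at the middle of its corner edge, underside.
- flux_tin: Bystander: small tin with green label, 44 mm across, 45 mm tall. Origin: centre of its underside.
- lighter: Bystander: blue gas lighter with a steel tube, 220 mm long, 26 mm wide. Origin: underside where the tube meets the blue handle.
- wire_brush: Bystander: hand brush lying on the bench. Origin: on its underside.
- magnet_square: Bystander: red L-shaped magnetic square, 90 x 108 mm, 18 mm tall. Origin: middle of the short bar's underside.
- pipe_offcut: Bystander: steel pipe offcut standing on end, 60 mm across, 55 mm tall. Origin: centre of its underside.
- hammer: Bystander: hammer lying on the bench. Origin: on its underside.

How it is judged:
On the way, in this order (a step that is already met when the one before it is completed fails the run):
1. the coupler's plate is down over the pins, no more than 7 mm above the deck, with both cam arms still raised (below 0.9 rad) (horizontal distance between coupler and deck below 0.003 m and z of coupler in the frame of deck below 0.007 m and angle between the x axis of coupler and the x axis of deck, either way round below 0.1 rad and value of joint each of cam_a, cam_b below 0.9 rad), for 0.2 s.
2. both cam arms swung down past 1.9 rad with the plate on its pins (value of joint each of cam_a, cam_b above 1.9 rad and horizontal distance between coupler and deck below 0.003 m and z of coupler in the frame of deck below 0.007 m), for 0.2 s.
At the end, for the whole second after the job is handed in: Both cam arms home (above 1.9 rad), the coupler's plate flush on the deck (within 1.8 mm, centred within 3 mm, turned less than 0.1 rad either way round, tilted less than 0.035 rad) and at rest (value of joint each of cam_a, cam_b above 1.9 rad and z of coupler in the frame of deck between -0.002 and 0.0018 m and horizontal distance between coupler and deck below 0.003 m and angle between the x axis of coupler and the x axis of deck, either way round below 0.1 rad and angle between coupler's own z axis and vertical below 0.035 rad and linear speed of coupler below 0.01 m/s); the robot touches nothing.
It fails at once if one cam arm is driven down (past 1.7 rad) while the other is still well up (below 1.1 rad): the arms must go down together ((value of joint cam_a above 1.7 rad and value of joint cam_b below 1.1 rad) or (value of joint cam_b above 1.7 rad and value of joint cam_a below 1.1 rad)).
It fails at once if a bystander is moved by more than 30 mm (distance of any of bracket, flux_tin, lighter, wire_brush, magnet_square, pipe_offcut, hammer from where it was at the start of the episode above 0.03 m).
It also fails if it takes over 58 s, if anything falls off the work surface, if the arm or the gripper's body presses on something with over 40 N, if the wrist force passes 120 N, or if a joint passes its speed limit or range.

### The arm

A 6-joint arm with a two-finger parallel gripper is mounted at the origin on the work surface. World frame = base frame: x ahead of the robot, y to its left, z up, the work surface at z = 0. Lengths are in m, angles in rad, forces in N, time in s.
With the tool pointing down it reaches from about 0.425 to 0.95 m from the base axis. Payload 14.7 kg.
Tool frame: the origin (TCP) lies at the very end of the fingers, on their centre line; the grasp point (between the pads) lies 19 mm behind it; z points along the fingers, y is the line along which they close (so a half turn about z gives the same grasp; the last joint's range is limited). The gripper opens to 85 mm and grips with 20 to 120 N. Pads are 22 mm wide; open, the fingers measure 114 mm over their backs; the gripper's body (76 mm by 85 mm) begins 54 mm behind the grasp point. The pads swing forward as they close: fully open they stand 13 mm farther back than shut.
Start: joints at [-1.243, 0.48, 1.596, -0, 1.065, -0.047], TCP at [0.238, -0.605, 0.231] pointing down, gripper open.
Joint ranges: [-2.75, 2.75], [-0.82, 2.05], [0.23, 2.67], [-1.56, 4.7], [0.09, 2.69], [-2.92, 2.92]. Speed limits (rad/s): [1.89, 1.89, 2.39, 3.01, 3.01, 3.01].

### API

Orientations are given as a rotation vector (axis times angle).
In Python, from station import state, read_camera, calibration, order gives the robot as it stands. The module is installed in compiled form; this text tells all that it offers.
- The arm moves only by the shell command python3 -m handwheel 'ROWS' [FORCE]. ROWS is JSON, a list of rows, each a list of 3 entries, a list of its own where there are three numbers: the closure in counts, from 0 (fully open) to 255 (shut), then the shift along the tool's x, y, z in mm, then the turn about the tool's z in rad. In form: [[grip, [dx, dy, dz], twist], ...]. A call has 1 to 8 rows; each row shifts and turns the commanded pose from where the row before left it, along the tool's axes as they then stand; what a row does not reach is not made up. A row lasts 1/10 s, in which the tool goes at most 50 mm and 8.59 degrees, less where a joint would pass 70% of its speed; a pose out of reach is approached as far as the arm can. A call with a gripper value outside its range is refused whole. The fingers move at their own pace and stop on an object; FORCE is the grip in N (left out, the last holds). Time passes only in rows, so rows that do not move let the fingers close. It gives the time, the measured TCP pose, the force, the opening and the grip force at its end, in the units of the state.
- state(): the state, without advancing time (a new reading comes with each control period).
- read_camera(name): name is "scene" or "top" or "wrist"; returns the picture (400x640x3 uint8, red, green, blue); there is no depth.
- calibration(name): a dict with "fx", "fy", "cx", "cy" (pixels), "R" (3x3) and "t" (3): a world point X has camera coordinates R X + t. Camera axes: x right, y down, z forward; pixel columns grow to the right and rows downward; lengths in m; the calibration is good to about 2 mm. A picture is of the moment at which its call begins: read the wrist's pose just before it. calibration takes no time and is no camera call; for the wrist camera it gives the pose at the moment of the call.
- order.finish_job(): hands the job in; it is judged then, once.
The state is a dict: "clock": time; "joint_pos": joint angles; "qd": joint speeds; "effort": joint torques, N m; "tool_pos": TCP position; "tool_rot": TCP orientation; "force": force on the tool from outside, world axes, zero at the start; "torque": the same for the moment, N m; "finger_gap": opening from 0.0 (shut) to 1.0 (fully open); "gripper_force": force on a finger pad.
Only numpy, scipy, OpenCV 4.12 (cv2) and the standard library are available. Lean on these libraries where they do the work, as an engineer would, in place of code of your own. Each camera call takes 0.05 s, during which the arm holds its last target. There are 200 camera calls.

## Working session

There is one attempt and no reset: what is moved stays moved. The work goes in short steps, Python scripts to look and compute and a shell command to move; the robot and the scene stay as the last step left them, time stands still between calls to the robot, and variables do not carry over. Pictures are saved under pics/ and viewed, at most 10 in all, crops included, and the job is handed in when it is done.

```bash
mkdir -p pics; python3 - <<'E'
from station import *
import cv2
s=state();print(s)
for n in("scene","top","wrist"):
    c=calibration(n);print(n,c)
    cv2.imwrite(f"pics/{n}0.png",read_camera(n)[:,:,::-1])
E
```

```text
{'clock': 0.0, 'joint_pos': array([-1.24255648e+00,  4.80833530e-01,  1.59691411e+00, -1.68003234e-05,
        1.06511649e+00, -4.66280644e-02]), 'qd': array([-1.00701800e-05, -1.06717870e-03,  9.17107076e-04, -1.87810632e-04,
        7.60438664e-04,  7.12615050e-04]), 'effort': array([ 5.06544995e-03, -9.50641894e+01, -4.30180407e+01,  2.80186413e-05,
        1.26297775e-02,  6.37888070e-05]), 'tool_pos': array([ 0.23785104, -0.60444052,  0.23065631]), 'tool_rot': array([-3.08533240e+00, -5.85177745e-01,  3.03020991e-04]), 'force': array([ 0.98294042,  0.00813548, -0.48711655]), 'torque': array([ 0.01781511, -0.11458757, -0.01219349]), 'gripper_force': 0.0, 'finger_gap': 1.0032968174712467}
scene {'fx': 390.1170058778633, 'fy': 390.1170058778633, 'cx': 322.2876748785395, 'cy': 202.79072573891514, 'R': array([[-0.10096222,  0.99487101,  0.00618831],
       [ 0.69864396,  0.07532593, -0.71149323],
       [-0.70831013, -0.06751051, -0.7026657 ]]), 't': array([ 0.07919858, -0.37296417,  1.54775463])}
top {'fx': 429.339248503154, 'fy': 429.339248503154, 'cx': 326.1296404778657, 'cy': 197.0497178093808, 'R': array([[-0.0240969 , -0.99951873,  0.01953591],
       [-0.99816653,  0.02296977, -0.05599968],
       [ 0.055524  , -0.02084951, -0.99823964]]), 't': array([-0.01199211,  0.58576605,  1.40736295])}
wrist {'fx': 311.6151069101906, 'fy': 311.6151069101906, 'cx': 318.3394368383753, 'cy': 202.02704962377064, 'R': array([[ 0.36611833, -0.93056744, -0.00127102],
       [-0.8862684 , -0.34910527,  0.30439094],
       [-0.28370002, -0.11031664, -0.95254635]]), 't': array([-0.65014747, -0.03990232,  0.38060992])}
```

View pics/top0.png

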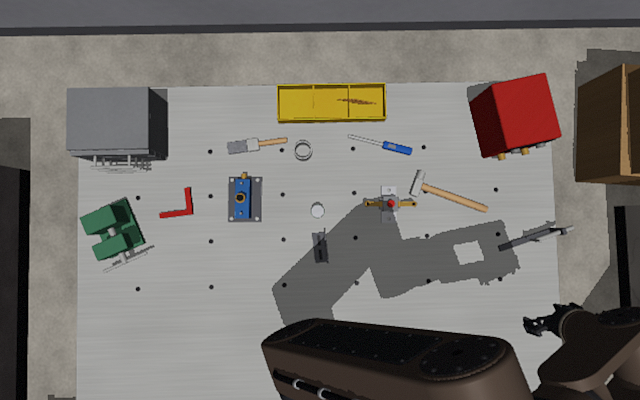

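View pics/scene0.png

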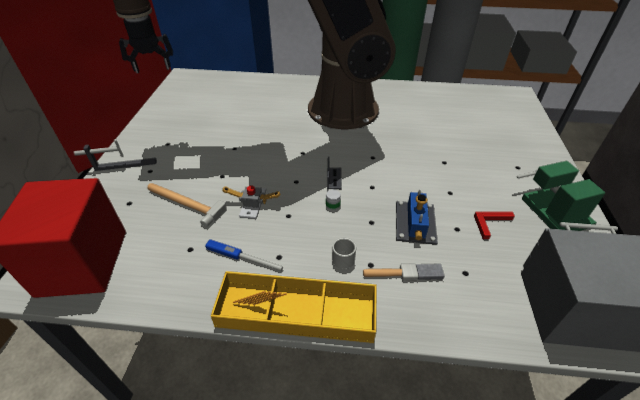

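The top view shows the coupler at about (390,204), with its arms along the image's horizontal and the hammer head near (417,183). The manifold is at about (242,199), its long axis vertical in the image. Next I'll get coarse positions and the moves in tool axes.

```bash
cat > h.py <<'E'
from station import *
import cv2, numpy as np
from scipy.spatial.transform import Rotation as Ro
def ray(c,u,v,z):
    d=c["R"].T@np.array([(u-c["cx"])/c["fx"],(v-c["cy"])/c["fy"],1]); o=-c["R"].T@c["t"]
    return o+d*(z-o[2])/d[2]
def proj(c,X):
    p=c["R"]@np.asarray(X)+c["t"]; return np.array([c["fx"]*p[0]/p[2]+c["cx"],c["fy"]*p[1]/p[2]+c["cy"]])
def blobs(img,lo,hi,amin=15):
    m=cv2.inRange(cv2.cvtColor(img,cv2.COLOR_RGB2HSV),lo,hi)
    n,l,st,ce=cv2.connectedComponentsWithStats(m)
    return [(st[i],ce[i],cv2.minAreaRect(np.argwhere(l==i)[:,::-1].astype(np.float32))) for i in range(1,n) if st[i,4]>=amin]
def to(x,y,z,yaw=None):
    """shift in tool mm to target, and twist so that tool y lies along world angle yaw (mod pi)"""
    s=state(); R=Ro.from_rotvec(s["tool_rot"]).as_matrix()
    d=R.T@(np.array([x,y,z])-s["tool_pos"])*1000
    a=np.arctan2(R[1,1],R[0,1]); print("clock",s["clock"],"tcp",s["tool_pos"].round(4),"yaw_y",a.round(4),"tilt",R[:,2].round(4),"q6",s["joint_pos"][5].round(3),"F",s["force"].round(1),"gap",s["finger_gap"])
    if yaw is not None:
        t=-(yaw-a); t=(t+np.pi/2)%np.pi-np.pi/2; print("twist",t)
    print("shift",d.round(1))
E
python3 - <<'E'
from h import *
im=cv2.imread("pics/top0.png")[:,:,::-1].copy(); c=calibration("top")
for n,lo,hi,z in(("red",(0,150,100),(6,255,255),.055),("red2",(174,150,100),(180,255,255),.055),("blue",(100,120,60),(125,255,255),.06),("brass",(12,120,90),(28,255,255),.04)):
    for st,ce,r in blobs(im,lo,hi):
        print(n,st,ce.round(1),ray(c,*ce,z).round(4),r[1],r[2])
s=state();print(calibration("wrist")["R"].T@-calibration("wrist")["t"]-s["tool_pos"])
to(.6,-.17,.25,0)
E
```

```text
red [ 492   73   69   76 3687] [525.9 110.4] [ 0.8537 -0.6898  0.055 ] (67.66744232177734, 55.7831916809082) 75.96376037597656
red [160 188  33  30 268] [180.7 207. ] [0.5619 0.4412 0.055 ] (26.171329498291016, 32.497100830078125) 82.87498474121094
red [388 200   7   7  29] [391.2 202.6] [ 0.5605 -0.235   0.055 ] (6.260990142822266, 4.919349193572998) 63.43495178222656
blue [382 141  30  14 177] [397.9 148. ] [ 0.737  -0.2618  0.06  ] (29.070592880249023, 7.278165817260742) 14.620874404907227
blue [235 179  15  39 461] [242.3 197.8] [0.5867 0.2435 0.06  ] (38.0, 14.0) 90.0
brass [622  65   4  23  31] [622.7  77.5] [ 0.9631 -1.0312  0.04  ] (22.0, 3.0) 90.0
brass [ 277   83  110   40 3613] [330.4 102.2] [ 0.8973 -0.047   0.04  ] (38.03190612792969, 109.0574722290039) 88.87670135498047
brass [620 102   4  40  45] [621.  121.6] [ 0.8136 -1.0162  0.04  ] (2.1883902549743652, 38.98576736450195) 1.5481575727462769
brass [624 109   3  17  20] [625.8 116.8] [ 0.8295 -1.0333  0.04  ] (16.0, 2.0) 90.0
brass [522 147   7   8  38] [524.8 150.6] [ 0.7231 -0.6871  0.04  ] (5.820854663848877, 6.063390731811523) 75.96376037597656
brass [620 150  10  26  36] [621.4 165.9] [ 0.6649 -1.008   0.04  ] (26.570663452148438, 8.129267692565918) 70.20112609863281
brass [498 153   7   7  41] [501.2 155.8] [ 0.7073 -0.6073  0.04  ] (6.0, 6.0) 90.0
brass [241 174   6   5  23] [243.7 175.8] [0.6594 0.2418 0.04  ] (4.0, 5.0) 90.0
brass [236 193   9  10  33] [240.8 197.4] [0.5894 0.2521 0.04  ] (7.589465618133545, 8.854375839233398) 18.434947967529297
brass [365 201   9   5  23] [368.3 202.3] [ 0.5637 -0.1627  0.04  ] (4.0, 8.0) 90.0
brass [398 201  19   6  71] [406.1 203.6] [ 0.5567 -0.2862  0.04  ] (18.0, 5.0) 0.0
[0.0727681  0.02761807 0.14311952]
clock 0.15 tcp [ 0.2379 -0.6046  0.2308] yaw_y -1.196 tilt [-3.e-04  8.e-04 -1.e+00] q6 -0.047 F [ 0.9  0.3 -0.7] gap 0.9992280273278992
twist -1.1960400094243366
shift [ 496.1 -271.9  -18.9]
```

```bash
python3 -m handwheel '[[0,[28,-14,0],0],[0,[36,-19,0],0],[0,[36,-19,0],0],[0,[36,-19,0],0],[0,[36,-19,0],0],[0,[36,-19,0],0],[0,[36,-19,0],0],[0,[36,-19,0],0]]' 40
python3 -m handwheel '[[0,[36,-19,0],0],[0,[36,-19,0],0],[0,[36,-19,0],0],[0,[30,-15,0],0],[0,[12,-6,0],0],[0,[0,0,0],-0.12],[0,[0,0,0],-0.148],[0,[0,0,0],-0.148]]'
python3 -m handwheel '[[0,[0,0,0],-0.148],[0,[0,0,0],-0.148],[0,[0,0,0],-0.148],[0,[0,0,0],-0.148],[0,[0,0,0],-0.148],[0,[0,0,0],-0.04],[0,[0,0,0],0],[0,[0,0,0],0]]'
python3 - <<'E'
from h import *
to(.559,-.235,.24,0)
c=calibration("wrist");im=read_camera("wrist");cv2.imwrite("pics/w1.png",im[:,:,::-1])
for st,ce,r in blobs(im,(0,150,80),(6,255,255),60): print(st,ce,ray(c,*ce,.055).round(4))
E
```

```text
clock: 0.95
tool_pos: [0.4455, -0.3641, 0.2312]
tool_rot: [-3.086, -0.585, 0.0]
force: [0.7, -0.1, -0.3]
finger_gap: 0.996
gripper_force: 0.0
clock: 1.75
tool_pos: [0.5554, -0.2383, 0.2311]
tool_rot: [-2.895, -1.219, 0.001]
force: [-0.2, -0.5, 0.1]
finger_gap: 1.001
gripper_force: 0.0
clock: 2.55
tool_pos: [0.5555, -0.2384, 0.2312]
tool_rot: [-2.224, -2.219, 0.0]
force: [0.2, 0.6, -0.6]
finger_gap: 1.001
gripper_force: 0.0
clock 2.55 tcp [ 0.5555 -0.2384  0.2312] yaw_y -0.002 tilt [-3.e-04  1.e-04 -1.e+00] q6 -0.453 F [ 0.2  0.6 -0.6] gap 1.0008257170383192
twist -0.002046648786267591
shift [ 3.4  3.5 -8.8]
[312 167  21  20 289] [321.71280277 176.53979239] [ 0.5592 -0.2352  0.055 ]
```

View pics/w1.png

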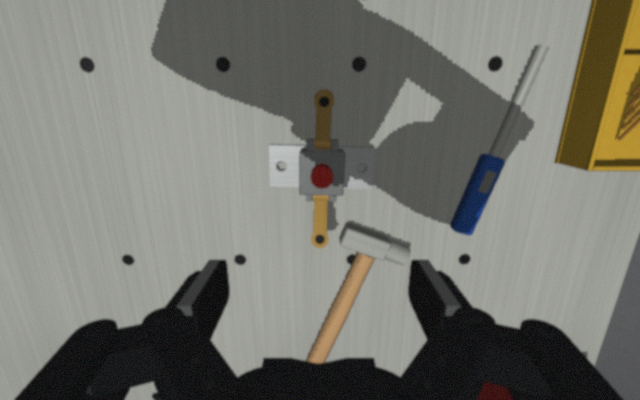

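The wrist view shows the knob at (322,176), the plate holes at (281,166) and (362,168), and the arm ends at (324,100) and (320,240). The hammer head at (375,243) is close to the lower arm.

```bash
python3 - <<'E'
from h import *
c=calibration("wrist");im=cv2.imread("pics/w1.png");g=cv2.cvtColor(im,cv2.COLOR_BGR2GRAY).astype(float)
def dark(u,v,r=6):
    p=g[v-r:v+r+1,u-r:u+r+1]; w=np.clip(np.median(p)-10-p,0,None); y,x=np.mgrid[-r:r+1,-r:r+1]
    return u+(w*x).sum()/w.sum(), v+(w*y).sum()/w.sum()
A=[ray(c,*dark(281,166),.006),ray(c,*dark(362,168),.006),ray(c,*dark(324,100),.054),ray(c,*dark(320,240),.054)]
for a in A: print(a.round(4))
d=A[1]-A[0];e=A[2]-A[3];print("yaw holes",np.arctan2(d[1],d[0]),"len",np.hypot(*d[:2]),"arms",np.arctan2(-e[0],e[1]),np.hypot(*e[:2]),"mid",(A[0]+A[1])/2,(A[2]+A[3])/2)
to(.559,-.235,.055,0)
E
```

```text
[ 0.5088 -0.2354  0.006 ]
[ 0.6114 -0.2376  0.006 ]
[ 0.5612 -0.1602  0.054 ]
[ 0.5568 -0.3069  0.054 ]
yaw holes -0.022233066307925556 len 0.10267390613818365 arms -0.02990159677376416 0.14677145630104385 mid [ 0.56009905 -0.2364976   0.006     ] [ 0.55902142 -0.23351087  0.054     ]
clock 2.6 tcp [ 0.5555 -0.2383  0.2312] yaw_y -0.0019 tilt [-3.e-04  0.e+00 -1.e+00] q6 -0.453 F [-0.2  0.5 -1.3] gap 0.9987856776726419
twist -0.0018517204603059056
shift [  3.3   3.5 176.2]
```

```bash
python3 -m handwheel '[[0,[3.3,3.8,15],0.026],[0,[0,0,30],0],[0,[0,0,35],0],[0,[0,0,35],0],[0,[0,0,30],0],[0,[0,0,15],0],[0,[0,0,0],0]]'
python3 - <<'E'
from h import *
to(.559,-.2345,.046,-.028)
c=calibration("wrist");im=read_camera("wrist");cv2.imwrite("pics/w2.png",im[:,:,::-1])
for st,ce,r in blobs(im,(0,150,80),(6,255,255),60): print(st,ce,ray(c,*ce,.055).round(4))
E
```

```text
clock: 3.3
tool_pos: [0.5585, -0.2343, 0.0696]
tool_rot: [-2.249, -2.19, 0.002]
force: [0.4, -0.3, -0.6]
finger_gap: 0.997
gripper_force: 0.0
clock 3.3 tcp [ 0.5585 -0.2343  0.0696] yaw_y -0.0266 tilt [-0.003   0.0014 -1.    ] q6 -0.421 F [ 0.4 -0.3 -0.6] gap 0.9967223782785816
twist 0.0013594037193336295
shift [-0.2  0.6 23.6]
[ 298  233   43   39 1214] [318.9398682  252.18121911] [ 0.5588 -0.237   0.055 ]
```

View pics/w2.png

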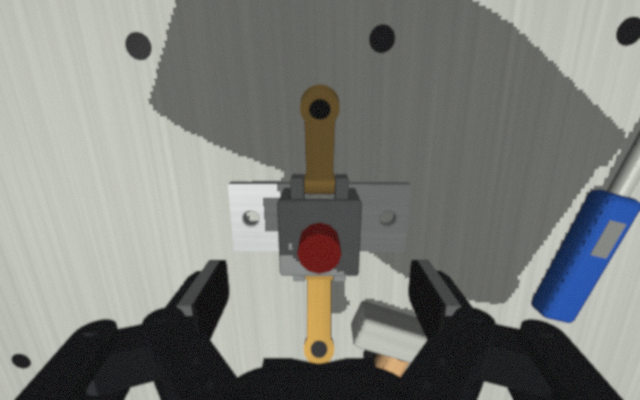

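The knob at (319,250) sits centred between the open fingers, and the hammer head at (390,335) clears the right finger. I'll descend and grip.

```bash
python3 -m handwheel '[[90,[-1.2,0.4,8],0],[90,[0,0,8],0],[90,[0,0,6],0],[90,[0,0,1],0],[255,[0,0,0],0],[255,[0,0,0],0],[255,[0,0,0],0],[255,[0,0,0],0]]' 60
python3 -m handwheel '[[255,[0,0,0],0],[255,[0,0,0],0]]'
python3 -m handwheel '[[255,[0,0,-10],0],[255,[0,0,-25],0],[255,[0,0,-35],0],[255,[0,0,-35],0],[255,[0,0,-35],0],[255,[0,0,-20],0],[255,[0,0,0],0]]'
python3 - <<'E'
from h import *
to(.587,.2435,.22,0)
E
```

```text
clock: 4.15
tool_pos: [0.5601, -0.236, 0.0488]
tool_rot: [2.25, 2.192, 0.0]
force: [-2.1, 0.3, 5.7]
finger_gap: 0.252
gripper_force: 58.6
clock: 4.35
tool_pos: [0.5601, -0.236, 0.0488]
tool_rot: [2.25, 2.192, 0.0]
force: [-1.7, 0.9, 5.1]
finger_gap: 0.248
gripper_force: 58.6
clock: 5.05
tool_pos: [0.5614, -0.2367, 0.2119]
tool_rot: [2.246, 2.189, 0.003]
force: [-0.3, 0.9, -3.8]
finger_gap: 0.251
gripper_force: 59.5
clock 5.05 tcp [ 0.5614 -0.2367  0.2119] yaw_y -0.0259 tilt [ 0.0048 -0.0023 -1.    ] q6 -0.423 F [-0.3  0.9 -3.8] gap 0.25086743230144487
twist -0.025948279381515338
shift [480.6  13.2  -9.1]
```

```bash
python3 -m handwheel '[[255,[20,0,-10],0],[255,[40,1,-10],0],[255,[46,1,-10],-0.01],[255,[46,1,0],-0.01],[255,[46,1,0],-0.006],[255,[46,1,0],0],[255,[40,1,0],0],[255,[40,1,0],0]]'
python3 -m handwheel '[[255,[25,0,0],0],[255,[15,0,0],0],[255,[0,0,0],0],[255,[0,0,0],0]]'
python3 - <<'E'
from h import *
to(.587,.2435,.22,0)
c=calibration("wrist");im=read_camera("wrist");cv2.imwrite("pics/w3.png",im[:,:,::-1])
for st,ce,r in blobs(im,(100,120,60),(125,255,255),200): print(st,ce,r,ray(c,*ce,.06).round(4))
E
```

```text
clock: 5.85
tool_pos: [0.5697, 0.0897, 0.2371]
tool_rot: [-2.22, -2.221, 0.002]
force: [0.5, -1.1, -3.5]
finger_gap: 0.249
gripper_force: 59.4
clock: 6.25
tool_pos: [0.5703, 0.1274, 0.2376]
tool_rot: [-2.221, -2.222, 0.002]
force: [0.6, 0.0, -3.6]
finger_gap: 0.249
gripper_force: 59.4
clock 6.25 tcp [0.5703 0.1274 0.2376] yaw_y 0.0004 tilt [-1.1e-03 -5.0e-04 -1.0e+00] q6 0.168 F [ 0.6  0.  -3.6] gap 0.24909211371126033
twist 0.00039436646862767155
shift [116.1  16.8  17.5]
[ 269   30  135   57 5302] [334.9253112   58.38758959] ((335.3118591308594, 58.125587463378906), (134.20521545410156, 54.054744720458984), 1.6683374643325806) [0.5859 0.244  0.06  ]
```

View pics/w3.png

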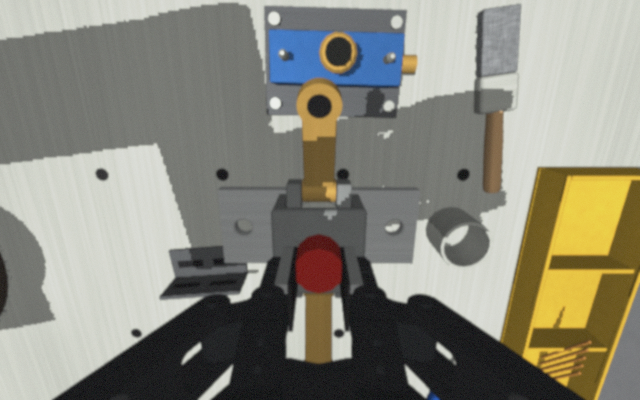

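The manifold is visible with pins near (283,55) and (391,58) and the adapter at (339,52). The held coupler's holes are at (244,226) and (394,226). I'll enlarge this to pick points precisely.

```bash
python3 - <<'E'
import cv2,numpy as np
im=cv2.imread("pics/w3.png")
a=cv2.resize(im[25:90,260:420],None,fx=5,fy=5,interpolation=cv2.INTER_CUBIC)
b=cv2.resize(im[185:235,215:415],None,fx=4,fy=4,interpolation=cv2.INTER_CUBIC)
cv2.imwrite("pics/c1.png",np.vstack([a,np.clip(b*1.6,0,255).astype(np.uint8)]))
E
```

```text
(no output)
```

View pics/c1.png

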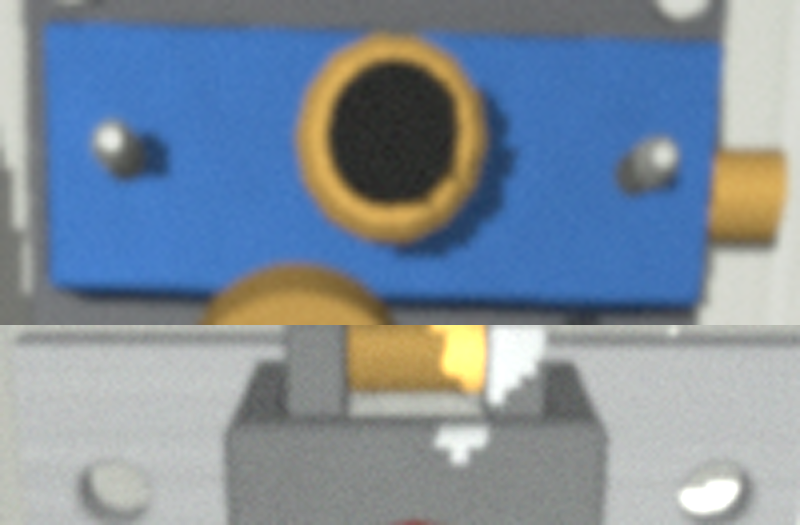

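```bash
python3 - <<'E'
from h import *
c=calibration("wrist");T=state()["tool_pos"]
def pr(a,b,z,n):
    A,B=ray(c,*a,z),ray(c,*b,z);d=B-A
    print(n,z,"mid",((A+B)/2).round(4),"len",np.hypot(*d[:2]).round(4),"yaw",np.arctan2(d[1],d[0]).round(4));return (A+B)/2
p=pr((282,52.6),(392.2,56),.083,"pins")
print("seal",ray(c,338.6,51.2,.101))
for z in(.1948,.1968,.1988): h=pr((243.75,225.75),(393.5,225.75),z,"holes")
to(*p[:2],.2376)
E
```

```text
pins 0.083 mid [0.587 0.244 0.083] len 0.0961 yaw -0.0284
seal [0.5871167  0.24391793 0.101     ]
holes 0.1948 mid [0.5707 0.1286 0.1948] len 0.0963 yaw -0.0003
holes 0.1968 mid [0.5707 0.1295 0.1968] len 0.0952 yaw -0.0003
holes 0.1988 mid [0.5707 0.1303 0.1988] len 0.0942 yaw -0.0003
clock 6.3 tcp [0.5704 0.127  0.2378] yaw_y -0.0003 tilt [-8.e-04 -5.e-04 -1.e+00] q6 0.168 F [-0.1 -0.2 -3.5] gap 0.24901892066692732
shift [1.17e+02 1.65e+01 1.00e-01]
```

```bash
python3 -m handwheel '[[255,[20,3,0],0],[255,[30,4,0],0],[255,[30,4,0],0],[255,[20,3,0],0],[255,[10.5,1.8,0],0],[255,[5,0.5,0],0.028],[255,[0,0,0],0],[255,[0,0,0],0]]'
python3 - <<'E'
from h import *
to(.5867,.2425,.1500,-.0284)
E
```

```text
clock: 7.1
tool_pos: [0.587, 0.2425, 0.2382]
tool_rot: [2.252, 2.19, -0.001]
force: [0.0, 0.0, -3.6]
finger_gap: 0.25
gripper_force: 59.4
clock 7.1 tcp [0.587  0.2425 0.2382] yaw_y -0.0277 tilt [-3.e-04 -4.e-04 -1.e+00] q6 0.372 F [ 0.   0.  -3.6] gap 0.24986867505345156
twist 0.0007194348748389423
shift [ 0.  -0.3 88.2]
```

```bash
python3 -m handwheel '[[255,[0,-0.3,20],0],[255,[0,0,30],0],[255,[0,0,25],0],[255,[0,0,13],0],[255,[0,0,0],0],[255,[0,0,0],0]]'
python3 -m handwheel '[[255,[0,0,5],0],[255,[0,0,5],0],[255,[0,0,4],0],[255,[0,0,0],0]]'
python3 -m handwheel '[[255,[0,0,4],0],[255,[0,0,4],0],[255,[0,0,0],0]]'
```

```text
clock: 7.7
tool_pos: [0.5872, 0.2432, 0.1511]
tool_rot: [2.252, 2.19, 0.001]
force: [0.3, 0.0, -3.9]
finger_gap: 0.247
gripper_force: 59.3
clock: 8.1
tool_pos: [0.5864, 0.2433, 0.1358]
tool_rot: [-2.252, -2.19, 0.001]
force: [-1.2, 0.4, -3.5]
finger_gap: 0.25
gripper_force: 59.3
clock: 8.4
tool_pos: [0.5863, 0.2433, 0.1276]
tool_rot: [-2.252, -2.19, 0.001]
force: [0.6, -0.0, -4.9]
finger_gap: 0.251
gripper_force: 59.3
```

The plate underside is now below the pin tips and the force hasn't risen, so the pins are in the holes. I'll carry on down.

```bash
python3 -m handwheel '[[255,[0,0,4],0],[255,[0,0,4],0],[255,[0,0,3],0],[255,[0,0,0],0]]'
python3 -m handwheel '[[255,[0,0,2],0],[255,[0,0,1.5],0],[255,[0,0,0],0],[255,[0,0,0],0],[255,[0,0,0],0]]'
```

```text
clock: 8.8
tool_pos: [0.5863, 0.2433, 0.1167]
tool_rot: [-2.252, -2.19, 0.001]
force: [-0.4, 0.7, -4.6]
finger_gap: 0.245
gripper_force: 59.3
clock: 9.3
tool_pos: [0.5868, 0.2435, 0.1139]
tool_rot: [2.252, 2.19, 0.0]
force: [0.1, -0.5, -4.1]
finger_gap: 0.247
gripper_force: 59.3
```

```bash
python3 -m handwheel '[[255,[0,0,1],0],[255,[0,0,1],0],[255,[0,0,0],0],[255,[0,0,0],0],[255,[0,0,0],0]]'
python3 - <<'E'
from h import *
to(.587,.2435,.1500,-.0284)
E
```

```text
clock: 9.8
tool_pos: [0.5868, 0.2435, 0.1121]
tool_rot: [2.252, 2.19, 0.001]
force: [-0.8, -0.1, 3.7]
finger_gap: 0.249
gripper_force: 59.9
clock 9.8 tcp [0.5868 0.2435 0.1121] yaw_y -0.028 tilt [ 4.e-04  2.e-04 -1.e+00] q6 0.374 F [-0.8 -0.1  3.7] gap 0.24890282997912253
twist 0.00038159271271620554
shift [  0.    0.2 -37.9]
```

```bash
python3 -m handwheel '[[90,[0,0,0],0],[90,[0,0,0],0],[90,[0,0,0],0],[90,[0,0,0],0],[90,[0,0,-15],0],[90,[0,0,-30],0],[0,[0,0,-35],0],[0,[0,0,-25],0]]'
python3 -m handwheel '[[0,[0,0,0],-0.12],[0,[0,0,0],-0.145],[0,[0,0,0],-0.145],[0,[0,0,0],-0.145],[0,[0,0,0],-0.145],[0,[0,0,0],-0.145],[0,[0,0,0],-0.145],[0,[0,0,0],-0.145]]'
python3 -m handwheel '[[0,[0,0,0],-0.145],[0,[0,0,0],-0.145],[0,[0,0,0],-0.145],[0,[0,0,0],0],[0,[0,0,0],0]]'
python3 - <<'E'
from h import *
to(.587,.244,.15,np.pi/2-.0284)
c=calibration("wrist");im=read_camera("wrist");cv2.imwrite("pics/w4.png",im[:,:,::-1])
for st,ce,r in blobs(im,(0,150,80),(6,255,255),60): print(st,ce,ray(c,*ce,.12).round(4))
E
```

```text
clock: 10.6
tool_pos: [0.5872, 0.2436, 0.2201]
tool_rot: [2.252, 2.189, 0.003]
force: [0.3, -1.3, 0.1]
finger_gap: 0.957
gripper_force: 0.0
clock: 11.4
tool_pos: [0.5868, 0.2434, 0.218]
tool_rot: [0.713, 3.059, 0.001]
force: [0.2, 0.5, -0.3]
finger_gap: 1.003
gripper_force: 0.0
clock: 11.9
tool_pos: [0.5868, 0.2435, 0.2176]
tool_rot: [0.052, 3.14, 0.0]
force: [0.0, 0.7, -0.1]
finger_gap: 0.998
gripper_force: 0.0
clock 11.9 tcp [0.5868 0.2435 0.2176] yaw_y 1.5374 tilt [ 7.e-04  3.e-04 -1.e+00] q6 -1.192 F [ 0.   0.7 -0.1] gap 0.9979553051561922
twist -0.005005401841389645
shift [-0.1  0.5 67.6]
[ 476  115  103   90 2592] [510.99652778 144.60185185] [0.5448 0.3918 0.12  ]
[308 191  28  28 568] [321.32746479 204.37676056] [0.5881 0.2451 0.12  ]
```

View pics/w4.png

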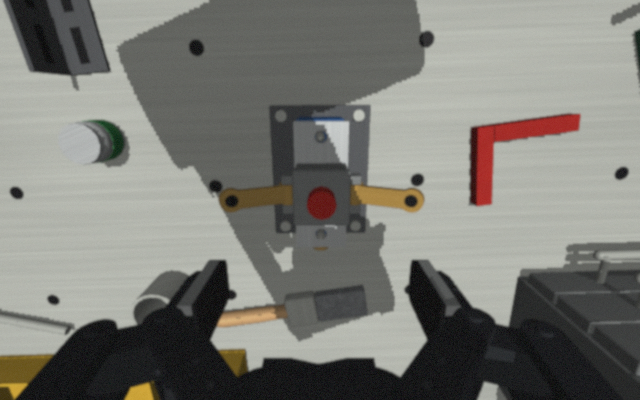

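The coupler sits over the manifold with both arms raised (ends at (232,201) and (412,201)), and the open fingers are centred and in line with the arms. I'll press down gently on both.

```bash
python3 -m handwheel '[[0,[0,0.8,20],-0.005],[0,[0,0,35],0],[0,[0,0,35],0],[0,[0,0,20],0],[0,[0,0,7],0],[0,[0,0,0],0],[0,[0,0,0],0]]' 60
python3 -m handwheel '[[0,[0,0,3],0],[0,[0,0,3],0],[0,[0,0,3],0],[0,[0,0,0],0]]'
python3 -m handwheel '[[0,[0,0,3],0],[0,[0,0,3],0],[0,[0,0,3],0],[0,[0,0,0],0]]'
```

```text
clock: 12.65
tool_pos: [0.5874, 0.2445, 0.101]
tool_rot: [0.039, 3.14, 0.001]
force: [0.4, 0.3, 0.0]
finger_gap: 1.002
gripper_force: 0.0
clock: 13.05
tool_pos: [0.5865, 0.2441, 0.0906]
tool_rot: [-0.038, -3.141, 0.0]
force: [-0.2, 1.2, 0.0]
finger_gap: 1.002
gripper_force: 0.0
clock: 13.45
tool_pos: [0.5872, 0.2444, 0.0821]
tool_rot: [0.037, 3.14, 0.001]
force: [-0.7, -0.4, 9.3]
finger_gap: 0.998
gripper_force: 4.3
```

```bash
python3 -m handwheel '[[0,[0,0,3],0],[0,[0,0,3],0],[0,[0,0,3],0],[0,[0,0,0],0]]'
python3 -m handwheel '[[0,[0,0,3],0],[0,[0,0,3],0],[0,[0,0,2],0],[0,[0,0,0],0]]'
python3 - <<'E'
from h import *
to(.587,.244,.06,np.pi/2-.0284)
im=read_camera("wrist");cv2.imwrite("pics/w5.png",im[:,:,::-1])
E
```

```text
clock: 13.85
tool_pos: [0.5876, 0.2447, 0.0735]
tool_rot: [0.037, 3.139, 0.001]
force: [0.6, 1.7, 11.2]
finger_gap: 1.007
gripper_force: 6.2
clock: 14.25
tool_pos: [0.5878, 0.2447, 0.0656]
tool_rot: [0.037, 3.139, 0.002]
force: [-0.1, 2.0, 11.1]
finger_gap: 1.003
gripper_force: 4.9
clock 14.25 tcp [0.5878 0.2447 0.0656] yaw_y 1.547 tilt [ 0.0023  0.001  -1.    ] q6 -1.2 F [-0.1  2.  11.1] gap 1.0026951592341264
twist 0.004601776945813096
shift [ 0.8 -0.8  5.6]
```

View pics/w5.png

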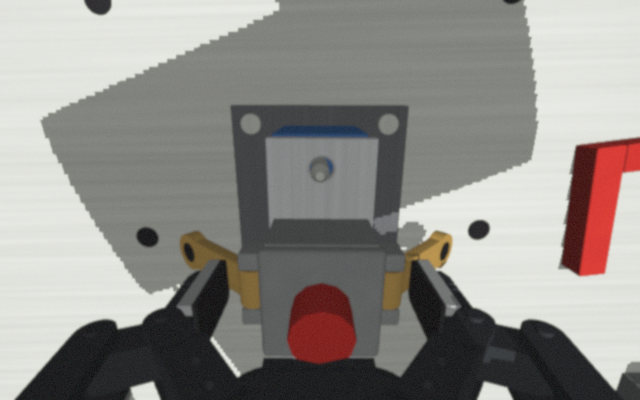

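Both arms are turning down evenly, with ends at (190,248) and (440,248). I'll lower a bit more, then close.

```bash
python3 -m handwheel '[[0,[0,-0.3,3],0],[0,[0,0,3],0],[0,[0,0,3],0],[0,[0,0,0],0]]'
python3 -m handwheel '[[12,[0,0,0],0],[20,[0,0,0],0],[28,[0,0,0],0],[34,[0,0,0],0],[40,[0,0,0],0],[40,[0,0,0],0]]' 60
python3 - <<'E'
from h import *
to(.587,.244,.06,np.pi/2-.0284)
im=read_camera("wrist");cv2.imwrite("pics/w6.png",im[:,:,::-1])
E
```

```text
clock: 14.7
tool_pos: [0.5876, 0.2443, 0.0562]
tool_rot: [0.037, 3.14, 0.001]
force: [1.2, 0.6, 9.5]
finger_gap: 1.002
gripper_force: 4.3
clock: 15.3
tool_pos: [0.5874, 0.2442, 0.0562]
tool_rot: [0.037, 3.14, 0.001]
force: [0.8, 1.8, 7.1]
finger_gap: 0.842
gripper_force: 4.4
clock 15.3 tcp [0.5874 0.2442 0.0562] yaw_y 1.5469 tilt [ 1.4e-03  6.0e-04 -1.0e+00] q6 -1.201 F [0.8 1.8 7.1] gap 0.841824546432468
twist 0.0045221245911846175
shift [ 0.4 -0.2 -3.8]
```

View pics/w6.png

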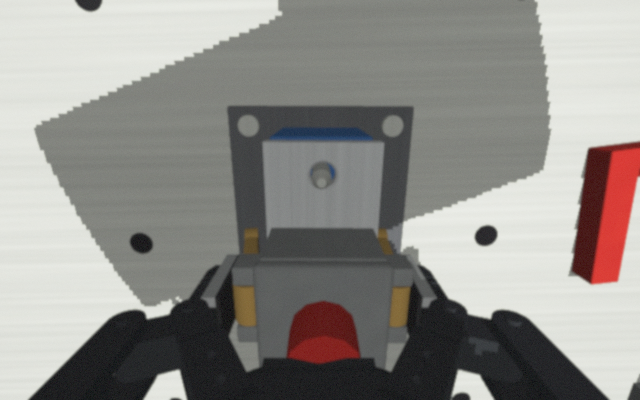

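Both arms are nearly vertical and symmetric, partly hidden by the fingers. Next is the full squeeze.

```bash
python3 -m handwheel '[[48,[0,0,0],0],[56,[0,0,0],0],[64,[0,0,0],0],[70,[0,0,0],0],[80,[0,0,0],0],[90,[0,0,0],0],[90,[0,0,0],0],[90,[0,0,0],0]]' 90
```

```text
clock: 16.15
tool_pos: [0.5875, 0.2447, 0.0569]
tool_rot: [0.038, 3.139, 0.002]
force: [-2.3, 5.3, 17.0]
finger_gap: 0.749
gripper_force: 94.5
```

```bash
python3 -m handwheel '[[0,[0,0,0],0],[0,[0,0,0],0],[0,[0,0,0],0],[0,[0,0,0],0],[0,[0,0,-10],0],[0,[0,0,-25],0],[0,[0,0,-30],0],[0,[0,0,-30],0]]'
python3 -m handwheel '[[0,[0,0,-20],0],[0,[0,0,-10],0],[0,[0,0,0],0],[0,[0,0,0],0]]'
python3 - <<'E'
from h import *
to(.587,.244,.06,np.pi/2-.0284)
c=calibration("scene");u,v=proj(c,(.587,.244,.07)).astype(int)
a=cv2.resize(read_camera("scene")[v-35:v+35,u-50:u+50],(800,560),interpolation=cv2.INTER_CUBIC)
w=read_camera("wrist"); cv2.imwrite("pics/w7.png",w[:,:,::-1])
b=cv2.resize(w[90:260,220:420],(659,560),interpolation=cv2.INTER_CUBIC)
cv2.imwrite("pics/c7.png",cv2.resize(np.hstack([a,b]),(800,307))[:,:,::-1])
E
```

```text
clock: 16.95
tool_pos: [0.5865, 0.2438, 0.1523]
tool_rot: [-0.037, -3.141, 0.0]
force: [-0.2, 0.6, -0.9]
finger_gap: 1.003
gripper_force: 0.0
clock: 17.35
tool_pos: [0.5863, 0.2438, 0.1802]
tool_rot: [-0.037, -3.141, 0.0]
force: [-0.7, 0.2, 0.5]
finger_gap: 0.999
gripper_force: 0.0
clock 17.35 tcp [0.5863 0.2438 0.1802] yaw_y 1.547 tilt [-7.e-04 -3.e-04 -1.e+00] q6 -1.201 F [-0.7  0.2  0.5] gap 0.9992272352820419
twist 0.004621390563967154
shift [ -0.8   0.3 120.2]
```

View pics/c7.png

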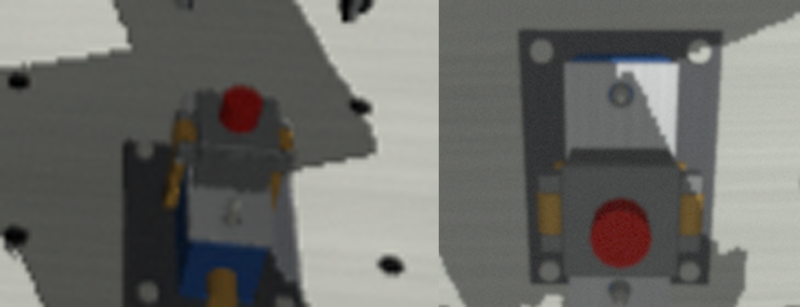

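The crop shows both arms hanging down beside the housing and the knob centred. To check the arm angles with numbers, I'll compare the brass pixels in the wrist view with where an arm end should be at given angles.

```bash
python3 - <<'E'
from h import *
im=read_camera("wrist");c=calibration("wrist")
m=cv2.inRange(cv2.cvtColor(im,cv2.COLOR_RGB2HSV),(10,100,50),(30,255,255)); m[:90]=0;m[260:]=0;m[:,:230]=0;m[:,410:]=0
for v in range(128,176,2):
    u=np.flatnonzero(m[v]); print(v,u.tolist()) if len(u) else 0
yw=-.0284;M=np.array([[np.cos(yw),-np.sin(yw),0],[np.sin(yw),np.cos(yw),0],[0,0,1]])
o=np.array([.587,.244,.06])
print("knob",proj(c,o+[0,0,.062]), [ce.round(1) for st,ce,r in blobs(im,(0,150,60),(6,255,255),60)])
for th in(1.7,1.9,2.09):
  for s in(1,-1):
    a=th-np.pi/6  # below level
    P=[]
    for t in(3.5,-3.5): # outer, inner face; end at r 55, x=-8 mm edge (towards camera)
        y=30+55*np.cos(a)+t*np.sin(a); z=26-55*np.sin(a)+t*np.cos(a)
        P.append(proj(c,o+M@np.array([-.006,s*y/1000,z/1000])).round(1))
    print(th,s,P)
E
```

```text
knob [320.06477739 222.33986683] [array([533.4, 152.9]), array([320.3, 219.6])]
1.7 1 [array([377.1, 183.6]), array([369.8, 182.9])]
1.7 -1 [array([262.2, 183.1]), array([269.4, 182.4])]
1.9 1 [array([365.6, 182.6]), array([358.3, 182.2])]
1.9 -1 [array([273.6, 182.1]), array([281. , 181.8])]
2.09 1 [array([354.7, 182.1]), array([347.4, 182. ])]
2.09 -1 [array([284.6, 181.8]), array([291.9, 181.8])]
```

The brass ends seen at columns 286 and 355, row 180, match the home prediction (284.6 and 354.7). At 1.9 rad they would be at 273.6 and 365.6. Both arms are home and the gripper is clear, so I'm handing in.

```bash
python3 -c "
from station import order; print(order.finish_job())"
```

```text
the job is handed in; nothing more can be done
None
```

The job is handed in: the coupler is on the manifold's pins, both cam arms were swung down together and measured at home in the wrist camera view, and the gripper is clear. I did not measure the plate's flushness or re-check the bystanders afterwards, and the hand-in returned no verdict.

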